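# Pack out the play beside a parcel and hold the cradle's plunger shut

### The arm

A 6-joint arm with a two-finger parallel gripper is mounted at the origin on a cart in front of the work surface, level with it; the furniture and walls round the work are solid. World frame = base frame: x ahead of the robot, y to its left, z up, the work surface at z = 0. Lengths are in m, angles in rad, forces in N, time in s.
With the tool pointing down it reaches from about 0.35 to 0.875 m from the base axis. Payload 4.2 kg.
Tool frame: the origin (TCP) lies at the very end of the fingers, on their centre line; the grasp point (between the pads) lies 19 mm behind it; z points along the fingers, y is the direction in which the jaws open and shut (so a half turn about z gives the same grasp; the last joint's range is limited). The gripper opens to 87 mm and grips with 3 to 60 N. Pads are 19 mm wide; open, the fingers measure 117 mm over their backs; the gripper's body (75 mm by 190 mm) begins 51 mm behind the grasp point.
Start: joints at [-1.029, 0.385, 0.008, 0, -1.194, -0.259], TCP at [0.174, -0.6, 0.223] pointing down, gripper open.
Joint ranges: [-3.14, 3.14], [-1.21, 2.06], [-1.07, 1.41], [-3.16, 2.05], [-2.99, -0.16], [-3.1, 3.1]. Speed limits (rad/s): [2.79, 2.79, 3.14, 3.14, 3.14, 3.14].

### API

Orientations are given as a rotation vector (axis times angle).
In Python, from workcell import r gives the robot as it stands. The module is installed in compiled form; this text tells all that it offers.
- The arm moves only by the tool carry_out, never from a script. Its argument "targets" is one flat list of numbers, 7 for each row, row after row: the shift along the tool's x, y, z in mm, then the turn, a rotation vector about the tool's x, y, z in degrees, then the opening, from 0 (shut) to 1 (fully open). In form: [dx, dy, dz, ax, ay, az, grip, dx, dy, dz, ax, ay, az, grip, ...]. A call has 1 to 12 rows; each row is the pose to reach, as a shift and turn from the pose commanded when the call began, along the tool's axes at that moment; what a row does not reach only later rows make up. A row lasts 1/10 s, in which the tool goes at most 50 mm and 8.59 degrees, less where a joint would pass 70% of its speed; a pose out of reach is approached as far as the arm can. A call with a gripper value outside its range is refused whole. The fingers move at their own pace and stop on an object; "newtons" is the grip in N (left out, the last holds). Time passes only in rows, so rows that repeat a pose let the fingers close. It gives the time, the measured TCP pose, the force and the opening at its end, in the units of the state.
- r.state(): the state, without advancing time (a new reading comes with each control period).
- r.capture(name): name is "scene" or "side" or "wrist"; returns a dict with "pixels" (400x640x3 uint8, red, green, blue), "fx", "fy", "cx", "cy" (pixels), "world_from_camera" (4x4, takes a point from camera to world coordinates); the wrist camera has in their place "tool_from_camera" (4x4, takes a point from camera to tool coordinates, whose origin is the TCP and whose axes are the flange's). Camera axes: x right, y down, z forward; pixel columns grow to the right and rows downward; lengths in m; the calibration is good to about 2 mm. A picture is of the moment at which its call begins: read the wrist's pose just before it. There is no depth.
- r.sign_off(): hands the job in, once; it reports no verdict.
The state is a dict: "clock": time; "joint_pos": joint angles; "qvel": joint speeds; "tau": joint torques, N m; "tool_pos": TCP position; "eef_rot": TCP orientation; "force": force on the tool from outside, world axes, zero at the start; "moment": the same for the moment, N m; "gripper_width": finger opening in m.
Only numpy, scipy, OpenCV 4.12 (cv2) and the standard library are available. Lean on these libraries where they do the work, as an engineer would, in place of code of your own. Each camera call takes 0.05 s, during which the arm holds its last target. There are 200 camera calls.

### The job

The parcel in the sampling cradle has play between it and the sprung plunger: stand spacers from the rack side by side upright in that gap, on the base plate, until what is left is so narrow that the plunger, pushed by its red handle, clamps parcel and stack firmly before it runs out of stroke. Spare spacers may stay in the rack. Leave the parcel against its fence and the things lying round the work alone, and finish while still pushing the plunger firmly against the stack: the program ends holding, the spring would open it again.

Things in the scene. Friction and masses are not known exactly. Their poses are not given: they have to be found in the camera images.
- cradle: fixed base plate, upper side 6 mm above the worktop, with grey plunger housing (x +-28, y -51 to -17 mm, top at 46 mm). Origin: at worktop level, right below the front face of the plunger head when fully back. +y: the way the plunger moves, to gap, parcel, fence; x along the parcel. Gap to pack: from y = 0 to the parcel's firm near side, at x = 0; 20 to 44 mm wide at first
- fence: fixed grey steel angle, 200 mm long, top 48 mm high, that the far side of the parcel rests against; origin at worktop level under the middle of its face; its y axis is that of the cradle, the parcel lies on its -y side
- parcel: teal film-wrapped parcel with black tape, loose, about 0.8 kg, 232 mm long (cradle x), 98 mm wide, 49 mm high, top 55 mm above the worktop. Origin: centre of its underside; its own x axis is the cradle's +y. Its firm near side, which bounds the gap, is 46 mm from the origin toward the plunger (soft film bulges up to 3 mm further and gives way)
- plunger (a joint): travel of the sprung plunger, m: 0 = back (rest), grows toward the parcel, end stop 0.018. Spring resists with 4 N at rest, 7.6 N at the stop; the clamping force on the stack must be over 3 N beyond that. Head: black rubber pad, 44 mm wide, 10 to 46 mm above the worktop. If it reaches 0.018 the gap left was too wide: one more spacer needed
- handle (a point): top centre of the plunger's red upright handle, a block 24 (cradle x) x 20 (cradle y) mm, from 14 to 80 mm above the worktop, 112 mm behind the plunger's front face, with 51 mm clear to the housing at rest. Moves with the plunger; push it toward the cradle's +y (pinch it from above or push its back)
- rack: fixed grey rack, 72 (x) x 124 (y) x 28 mm, four pockets 22 mm deep (floor 6 mm above the worktop) at y = -42, -14, 14 and 42 mm, a spacer upright in each. Origin: centre of underside
- spacer_1: loose packing spacer, an upright yellow board with a bare steel shoe on its lower 24 mm, 50 (x) x 10 (y, thickness) x 85 (z) mm, 110 g, all four alike. Origin: centre of its underside; z up. Starts standing in a pocket of the rack; best gripped from above across its 50 mm width near the top
- spacer_2: loose packing spacer, an upright yellow board with a bare steel shoe on its lower 24 mm, 50 (x) x 10 (y, thickness) x 85 (z) mm, 110 g, all four alike. Origin: centre of its underside; z up. Starts standing in a pocket of the rack; best gripped from above across its 50 mm width near the top
- spacer_3: loose packing spacer, an upright yellow board with a bare steel shoe on its lower 24 mm, 50 (x) x 10 (y, thickness) x 85 (z) mm, 110 g, all four alike. Origin: centre of its underside; z up. Starts standing in a pocket of the rack; best gripped from above across its 50 mm width near the top
- spacer_4: loose packing spacer, an upright yellow board with a bare steel shoe on its lower 24 mm, 50 (x) x 10 (y, thickness) x 85 (z) mm, 110 g, all four alike. Origin: centre of its underside; z up. Starts standing in a pocket of the rack; best gripped from above across its 50 mm width near the top
- stapler: black desk stapler, 34x146x47 mm, bystander; origin centre of underside
- check_weight: brass check weight, 30 mm diameter, 40 mm high, bystander; origin centre of underside
- stamp: rubber stamp with black knob on a brown foot, 30x52x78 mm, bystander; origin centre of underside
There are look-alikes about, which are no part of the job. What is shaped like the spacer_4 but turquoise is not meant. What is shaped like the spacer_2 but blue or turquoise is not meant.

How it is judged:
On the way:
1. a spacer stands upright in the gap on the base plate, released ((((x of spacer_1 in the frame of cradle between -0.03 and 0.03 m and y of spacer_1 in the frame of cradle between 0 and 0.06 m) and (z of spacer_1 in the frame of cradle below 0.01 m and angle between spacer_1's own z axis and vertical below 0.12 rad and angle between the y axis of spacer_1 and the y axis of cradle, either way round below 0.12 rad) and contact force between the fingers and spacer_1 below 0.2 N) or ((x of spacer_2 in the frame of cradle between -0.03 and 0.03 m and y of spacer_2 in the frame of cradle between 0 and 0.06 m) and (z of spacer_2 in the frame of cradle below 0.01 m and angle between spacer_2's own z axis and vertical below 0.12 rad and angle between the y axis of spacer_2 and the y axis of cradle, either way round below 0.12 rad) and contact force between the fingers and spacer_2 below 0.2 N) or ((x of spacer_3 in the frame of cradle between -0.03 and 0.03 m and y of spacer_3 in the frame of cradle between 0 and 0.06 m) and (z of spacer_3 in the frame of cradle below 0.01 m and angle between spacer_3's own z axis and vertical below 0.12 rad and angle between the y axis of spacer_3 and the y axis of cradle, either way round below 0.12 rad) and contact force between the fingers and spacer_3 below 0.2 N) or ((x of spacer_4 in the frame of cradle between -0.03 and 0.03 m and y of spacer_4 in the frame of cradle between 0 and 0.06 m) and (z of spacer_4 in the frame of cradle below 0.01 m and angle between spacer_4's own z axis and vertical below 0.12 rad and angle between the y axis of spacer_4 and the y axis of cradle, either way round below 0.12 rad) and contact force between the fingers and spacer_4 below 0.2 N))), for 0.2 s.
At the end, for the whole second after the job is handed in: The robot presses the plunger (over 3 N), the plunger a spacer and a spacer the parcel (over 3 N each); parcel flat, within 6 mm of the fence; spacers in the gap stand on the base plate (within 4 mm), upright and square to the plunger within 0.12 rad, untouched by the fingers ((((x of spacer_1 in the frame of cradle between -0.03 and 0.03 m and y of spacer_1 in the frame of cradle between 0 and 0.06 m) and (z of spacer_1 in the frame of cradle below 0.01 m and angle between spacer_1's own z axis and vertical below 0.12 rad and angle between the y axis of spacer_1 and the y axis of cradle, either way round below 0.12 rad) and contact force between plunger and spacer_1 above 3 N) or ((x of spacer_2 in the frame of cradle between -0.03 and 0.03 m and y of spacer_2 in the frame of cradle between 0 and 0.06 m) and (z of spacer_2 in the frame of cradle below 0.01 m and angle between spacer_2's own z axis and vertical below 0.12 rad and angle between the y axis of spacer_2 and the y axis of cradle, either way round below 0.12 rad) and contact force between plunger and spacer_2 above 3 N) or ((x of spacer_3 in the frame of cradle between -0.03 and 0.03 m and y of spacer_3 in the frame of cradle between 0 and 0.06 m) and (z of spacer_3 in the frame of cradle below 0.01 m and angle between spacer_3's own z axis and vertical below 0.12 rad and angle between the y axis of spacer_3 and the y axis of cradle, either way round below 0.12 rad) and contact force between plunger and spacer_3 above 3 N) or ((x of spacer_4 in the frame of cradle between -0.03 and 0.03 m and y of spacer_4 in the frame of cradle between 0 and 0.06 m) and (z of spacer_4 in the frame of cradle below 0.01 m and angle between spacer_4's own z axis and vertical below 0.12 rad and angle between the y axis of spacer_4 and the y axis of cradle, either way round below 0.12 rad) and contact force between plunger and spacer_4 above 3 N)) and (((x of spacer_1 in the frame of cradle between -0.03 and 0.03 m and y of spacer_1 in the frame of cradle between 0 and 0.06 m) and (z of spacer_1 in the frame of cradle below 0.01 m and angle between spacer_1's own z axis and vertical below 0.12 rad and angle between the y axis of spacer_1 and the y axis of cradle, either way round below 0.12 rad) and contact force between parcel and spacer_1 above 3 N) or ((x of spacer_2 in the frame of cradle between -0.03 and 0.03 m and y of spacer_2 in the frame of cradle between 0 and 0.06 m) and (z of spacer_2 in the frame of cradle below 0.01 m and angle between spacer_2's own z axis and vertical below 0.12 rad and angle between the y axis of spacer_2 and the y axis of cradle, either way round below 0.12 rad) and contact force between parcel and spacer_2 above 3 N) or ((x of spacer_3 in the frame of cradle between -0.03 and 0.03 m and y of spacer_3 in the frame of cradle between 0 and 0.06 m) and (z of spacer_3 in the frame of cradle below 0.01 m and angle between spacer_3's own z axis and vertical below 0.12 rad and angle between the y axis of spacer_3 and the y axis of cradle, either way round below 0.12 rad) and contact force between parcel and spacer_3 above 3 N) or ((x of spacer_4 in the frame of cradle between -0.03 and 0.03 m and y of spacer_4 in the frame of cradle between 0 and 0.06 m) and (z of spacer_4 in the frame of cradle below 0.01 m and angle between spacer_4's own z axis and vertical below 0.12 rad and angle between the y axis of spacer_4 and the y axis of cradle, either way round below 0.12 rad) and contact force between parcel and spacer_4 above 3 N)) and contact force between any of the fingers, the arm and plunger above 3 N and (not (x of spacer_1 in the frame of cradle between -0.03 and 0.03 m and y of spacer_1 in the frame of cradle between 0 and 0.06 m) or (z of spacer_1 in the frame of cradle below 0.01 m and angle between spacer_1's own z axis and vertical below 0.12 rad and angle between the y axis of spacer_1 and the y axis of cradle, either way round below 0.12 rad)) and (not (x of spacer_2 in the frame of cradle between -0.03 and 0.03 m and y of spacer_2 in the frame of cradle between 0 and 0.06 m) or (z of spacer_2 in the frame of cradle below 0.01 m and angle between spacer_2's own z axis and vertical below 0.12 rad and angle between the y axis of spacer_2 and the y axis of cradle, either way round below 0.12 rad)) and (not (x of spacer_3 in the frame of cradle between -0.03 and 0.03 m and y of spacer_3 in the frame of cradle between 0 and 0.06 m) or (z of spacer_3 in the frame of cradle below 0.01 m and angle between spacer_3's own z axis and vertical below 0.12 rad and angle between the y axis of spacer_3 and the y axis of cradle, either way round below 0.12 rad)) and (not (x of spacer_4 in the frame of cradle between -0.03 and 0.03 m and y of spacer_4 in the frame of cradle between 0 and 0.06 m) or (z of spacer_4 in the frame of cradle below 0.01 m and angle between spacer_4's own z axis and vertical below 0.12 rad and angle between the y axis of spacer_4 and the y axis of cradle, either way round below 0.12 rad)) and contact force between the fingers and spacer_1 below 0.5 N and contact force between the fingers and spacer_2 below 0.5 N and contact force between the fingers and spacer_3 below 0.5 N and contact force between the fingers and spacer_4 below 0.5 N and y of parcel in the frame of fence above -0.0525 m and z of parcel in the frame of cradle below 0.012 m and linear speed of parcel below 0.02 m/s); the arm keeps its last pose, push and grip.
It fails at once if a bystander (stapler, check weight, stamp) is shifted by more than 30 mm (distance of any of stapler, check_weight, stamp from where it was at the start of the episode above 0.03 m).
It fails at once if the parcel is shifted by more than 20 mm or tipped (distance of parcel from where it was at the start of the episode above 0.02 m or angle between parcel's own z axis and vertical above 0.15 rad).
It also fails if it takes over 72 s, if anything falls off the work surface, if the arm or the gripper's body presses on something with over 40 N, if the wrist force passes 120 N, or if a joint passes its speed limit or range.

## Working session

There is one attempt and no reset: what is moved stays moved. The work goes in short steps, Python scripts to look and compute and a tool call to move; the robot and the scene stay as the last step left them, time stands still between calls to the robot, and variables do not carry over. Pictures are saved under pics/ and viewed, about 8 in all and at most 12, crops included, and the job is handed in when it is done.

Besides the shell and the picture viewer there is one more tool, called after "Emit:" by a JSON object that holds its "api" and its "payload", one argument or row to a line. carry_out: Moves the arm, as the interface text tells. Its arguments: {"type":"object","properties":{"targets":{"type":"array","items":{"type":"number"}},"newtons":{"type":"number"}},"required":["targets"]}

```bash
mkdir -p pics; python3 - <<'E'
from workcell import r
import cv2,numpy as np
s=r.state();print({k:np.round(v,3).tolist() for k,v in s.items()})
for n in("scene","side"):
    c=r.capture(n);cv2.imwrite(f"pics/{n}0.png",c["pixels"][:,:,::-1]);print(n,c["fx"],c["fy"],c["cx"],c["cy"],np.round(c["world_from_camera"],4).tolist())
c=r.capture("wrist");cv2.imwrite("pics/wrist0.png",c["pixels"][:,:,::-1]);print(c["fx"],np.round(c["tool_from_camera"],4).tolist())
E
```

```text
{'clock': 0.0, 'joint_pos': [-1.029, 0.386, 0.007, -0.0, -1.194, -0.259], 'qvel': [-0.002, -0.001, -0.002, 0.001, -0.002, 0.0], 'tau': [-0.0, -39.067, 18.741, 4.22, 0.011, -0.0], 'tool_pos': [0.174, -0.6, 0.221], 'eef_rot': [0.442, -3.11, -0.003], 'force': [-0.114, 0.687, 0.192], 'moment': [0.025, -0.034, 0.001], 'gripper_width': 0.087}
scene 458.34738191783964 458.34738191783964 321.72919988351316 198.92025466501104 [[0.6334, -0.474, 0.6116, -0.2254], [-0.7736, -0.3683, 0.5157, -0.6504], [-0.0192, -0.7998, -0.6, 0.863], [0.0, 0.0, 0.0, 1.0]]
side 415.72486522292274 415.72486522292274 320.7021442035571 194.86111434173085 [[-0.8818, -0.2829, 0.3774, 0.1435], [-0.4716, 0.5403, -0.697, 0.8034], [-0.0067, -0.7925, -0.6098, 0.7746], [0.0, 0.0, 0.0, 1.0]]
342.650026326251 [[-0.0005, -0.9568, -0.2906, 0.0803], [1.0, -0.0005, -0.0003, -0.0003], [0.0001, -0.2906, 0.9568, -0.1613], [0.0, 0.0, 0.0, 1.0]]
```

View pics/scene0.png

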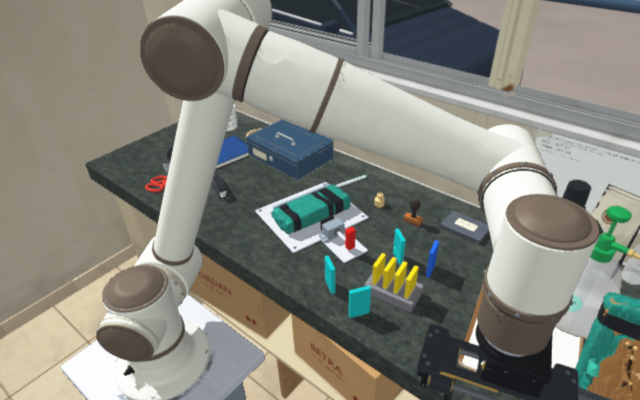

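View pics/side0.png

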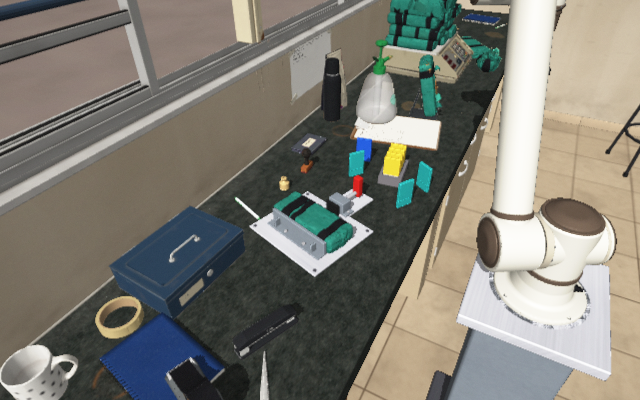

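The scene view shows the rack with four yellow spacers at about (397,275), the red handle at (350,238), the parcel at (312,208) and turquoise or blue decoys around the rack. I'll convert these to rough positions next.

```bash
cat >h.py <<'E'
from workcell import r
import numpy as np,cv2
from scipy.spatial.transform import Rotation as R
def cam(n,save=None):
    s=r.state();c=r.capture(n)
    if n=="wrist":
        T=np.eye(4);T[:3,:3]=R.from_rotvec(s["eef_rot"]).as_matrix();T[:3,3]=s["tool_pos"]
        c["W"]=T@c["tool_from_camera"]
    else:c["W"]=np.array(c["world_from_camera"])
    if save:cv2.imwrite(f"pics/{save}.png",c["pixels"][:,:,::-1])
    return c
def ray(c,uv):
    uv=np.atleast_2d(np.asarray(uv,float))
    d=np.c_[(uv[:,0]-c["cx"])/c["fx"],(uv[:,1]-c["cy"])/c["fy"],np.ones(len(uv))]@c["W"][:3,:3].T
    return c["W"][:3,3],d
def onplane(c,uv,z):
    o,d=ray(c,uv);return o+d*((z-o[2])/d[:,2])[:,None]
def proj(c,p):
    q=(np.atleast_2d(p)-c["W"][:3,3])@c["W"][:3,:3]
    return np.c_[q[:,0]/q[:,2]*c["fx"]+c["cx"],q[:,1]/q[:,2]*c["fy"]+c["cy"]]
def mask(c,lo,hi):
    return cv2.inRange(cv2.cvtColor(c["pixels"],cv2.COLOR_RGB2HSV),lo,hi)
def tool(p):  # world point -> tool frame mm
    s=r.state();return 1000*R.from_rotvec(s["eef_rot"]).inv().apply(np.atleast_2d(p)-s["tool_pos"])
E
python3 - <<'E'
from h import *
np.set_printoptions(precision=4,suppress=True)
c=cam("scene");d=cam("side")
for nm,uv,z in[("handletop",(351,229),.08),("rack TL..",(397,280),.028),("sp tops",[(379,257),(391,261),(401,264),(412,268)],.091),("plate corners",[(256,212),(325,183),(368,216),(296,249)],.006),("weight",(380,205),0),("stamp",(413,222),0),("stapler",(218,185),.02),("turq",[(399,265),(331,292),(359,317),(432,275)],0),("fence end",(366,178),0)]:print(nm,onplane(c,uv,z)[:,:2].tolist())
print("side handle",onplane(d,(358,178),.08),"plate",onplane(d,[(249,229),(316,272),(372,232),(306,192)],.006))
print(R.from_rotvec(r.state()["eef_rot"]).as_matrix())
E
```

```text
handletop [[0.5184100052583138, -0.12071175013191437]]
rack TL.. [[0.48309446052173693, -0.28751762779065687]]
sp tops [[0.4665062345146594, -0.241801525297407], [0.4727375882725809, -0.2715728259683994], [0.47877289572429876, -0.295331790218181], [0.48333261993554594, -0.32219230377542124]]
plate corners [[0.47571701030500396, 0.2012920687290325], [0.7218554245226112, 0.132799015513284], [0.6671264609052405, -0.0752478650982964], [0.42929377738503266, -0.0023379824274102345]]
weight [[0.7401384482255393, -0.06963266400798862]]
stamp [[0.7311449187580945, -0.19055481433547572]]
stapler [[0.4867713959186119, 0.38543874652705645]]
turq [[0.5553906045574595, -0.2513123922314633], [0.37217133768425975, -0.16916812403592313], [0.3527465235029477, -0.2678256511239883], [0.5767208651300628, -0.33609395163277644]]
fence end [[0.8346962887504636, 0.04855385343209595]]
side handle [[ 0.5156 -0.1109  0.08  ]] plate [[ 0.721   0.1517  0.006 ]
 [ 0.4836  0.2028  0.006 ]
 [ 0.4179  0.0061  0.006 ]
 [ 0.6658 -0.0668  0.006 ]]
[[-0.9603 -0.279  -0.0003]
 [-0.279   0.9603  0.001 ]
 [ 0.0001  0.001  -1.    ]]
```

Emit:
{"api": "carry_out", "payload": {
  "targets": [-390,282,-30,0,0,-86,1,-390,282,-30,0,0,-86,1,-390,282,-30,0,0,-86,1,-390,282,-30,0,0,-86,1,-390,282,-30,0,0,-86,1,-390,282,-30,0,0,-86,1,-390,282,-30,0,0,-86,1,-390,282,-30,0,0,-86,1,-390,282,-30,0,0,-86,1,-390,282,-30,0,0,-86,1,-390,282,-30,0,0,-86,1,-390,282,-30,0,0,-86,1]
}}

```text
clock: 1.45
tool_pos: [0.4704, -0.2198, 0.2524]
eef_rot: [2.446, -1.972, -0.001]
force: [-0.5, -0.1, 0.2]
gripper_width: 0.0871
```

```bash
python3 - <<'E'
from h import *
s=r.state();print(s["clock"],s["tool_pos"],s["joint_pos"]);cam("wrist","w1")
E
```

```text
1.45 [ 0.47041123 -0.21984113  0.2523747 ] [-1.24380662e-01  1.83038762e-01 -1.98912156e-01 -5.80730907e-05
 -1.18940931e+00  3.38207991e-01]
```

View pics/w1.png

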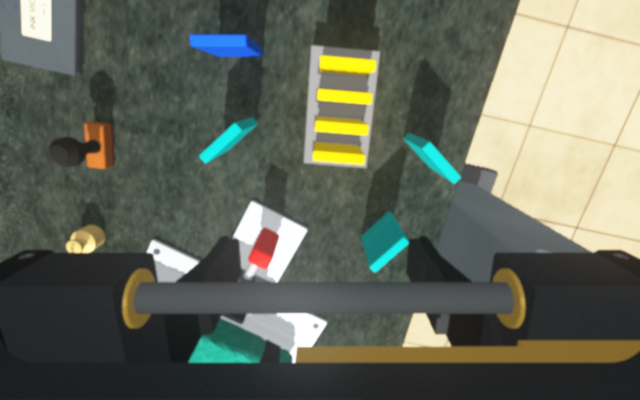

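The wrist view shows the rack at about (342,108), with spacer tops at rows 64, 97, 127 and 155. The handle is at (264,245), and the decoys stand clear to the side.

```bash
cat >>h.py <<'E'
def spacers(c,z=.091):
    m=mask(c,(22,150,150),(35,255,255));out=[]
    for k in cv2.findContours(m,cv2.RETR_EXTERNAL,cv2.CHAIN_APPROX_NONE)[0]:
        if cv2.contourArea(k)<150:continue
        b=cv2.boxPoints(cv2.minAreaRect(k));p=onplane(c,b,z)[:,:2]*1000
        e=[p[1]-p[0],p[2]-p[1]];e.sort(key=np.linalg.norm);L=e[1]
        a=np.degrees(np.arctan2(L[1],L[0]))%180
        out.append((p.mean(0).round(1),round(np.linalg.norm(e[1]),1),round(np.linalg.norm(e[0]),1),round(a-180*(a>90),1),b.mean(0).round()))
    return out
E
python3 - <<'E'
from h import *
c=cam("wrist")
for s in spacers(c):print(*s)
hs=cv2.cvtColor(c["pixels"],cv2.COLOR_RGB2HSV);print(hs[58:76,346].tolist());print(hs[145:170,340].tolist())
t=mask(c,(80,100,60),(125,255,255))
for k in cv2.findContours(t,cv2.RETR_EXTERNAL,cv2.CHAIN_APPROX_NONE)[0]:
    if cv2.contourArea(k)>150:
        b=cv2.boxPoints(cv2.minAreaRect(k));print("decoy",(onplane(c,b,.085)[:,:2]*1000).round().tolist())
E
```

```text
[ 461.9 -250.3] 48.2 16.7 7.4 [338. 153.]
[ 465.5 -275.2] 48.4 13.5 7.5 [340. 126.]
[ 468.8 -301.4] 48.9 10.7 7.6 [343.  97.]
[ 472.2 -327.6] 48.9 13.0 7.5 [346.  65.]
[[26, 187, 231], [29, 215, 251], [29, 229, 254], [30, 229, 255], [30, 229, 255], [30, 229, 255], [30, 231, 255], [30, 239, 255], [30, 235, 255], [30, 235, 255], [30, 241, 255], [29, 236, 254], [29, 236, 251], [27, 233, 234], [25, 220, 189], [24, 183, 155], [23, 128, 138], [22, 64, 124]]
[[24, 165, 165], [25, 203, 172], [25, 219, 171], [25, 218, 173], [25, 221, 173], [25, 218, 173], [25, 216, 176], [25, 221, 193], [27, 230, 231], [29, 232, 251], [30, 233, 254], [30, 238, 255], [30, 231, 255], [30, 233, 255], [30, 236, 255], [30, 231, 255], [30, 221, 255], [29, 179, 254], [28, 119, 251], [24, 67, 226], [28, 18, 185], [33, 15, 154], [34, 31, 123], [34, 41, 105], [33, 48, 102]]
decoy [[584.0, -31.0], [501.0, -49.0], [491.0, 9.0], [578.0, 28.0]]
decoy [[430.0, -158.0], [399.0, -204.0], [364.0, -178.0], [395.0, -130.0]]
decoy [[406.0, -276.0], [396.0, -291.0], [337.0, -253.0], [347.0, -237.0]]
decoy [[596.0, -219.0], [554.0, -271.0], [541.0, -261.0], [582.0, -208.0]]
decoy [[613.0, -324.0], [551.0, -338.0], [547.0, -318.0], [611.0, -305.0]]
```

Emit:
{"api": "carry_out", "payload": {
  "targets": [-200,-20,0,0,0,-10,1,-200,-20,0,0,0,-10,1,-200,-20,0,0,0,-10,1,-200,-20,0,0,0,-10,1,-200,-20,0,0,0,-10,1,-200,-20,0,0,0,-10,1]
}}

```text
clock: 2.15
tool_pos: [0.4472, -0.0207, 0.2528]
eef_rot: [-2.608, 1.751, -0.001]
force: [-0.7, 0.2, -0.4]
gripper_width: 0.087
```

```bash
python3 - <<'E'
from h import *
s=r.state();print(s["clock"],s["tool_pos"],s["eef_rot"]);cam("wrist","w2")
E
```

```text
2.15 [ 0.4471605  -0.02068583  0.25279172] [-2.60831182e+00  1.75075970e+00 -5.27134837e-04]
```

View pics/w2.png

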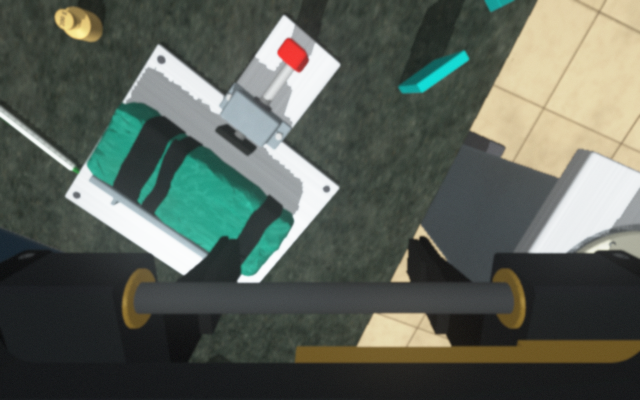

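The view shows the handle at (293,53), the housing at (255,115), the black plunger head at (237,138), and the parcel's near edge from (133,102) to (290,212). I'll estimate the cradle frame and then look from directly above the gap.

```bash
sed -i 's/(22,150,150)/(26,150,225)/' h.py; python3 - <<'E'
from h import *
np.set_printoptions(precision=1,suppress=True)
c=cam("wrist");g=lambda uv,z:onplane(c,uv,z)[:,:2]*1000
m=mask(c,(0,150,200),(5,255,255))|mask(c,(175,150,200),(180,255,255));mm=cv2.moments(m,True);print("handle",mm["m00"],mm["m10"]/mm["m00"],mm["m01"]/mm["m00"],g((mm["m10"]/mm["m00"],mm["m01"]/mm["m00"]),.08))
P=g([(157,44),(338,187),(67,195),(288,13),(340,65)],.006);print(P)
def a(v):return np.degrees(np.arctan2(v[1],v[0]))
print("x dir",a(P[0]-P[1]),"y dir",a(P[2]-P[0]), "x dir2",a(P[3]-P[4]))
Q=g([(133,102),(290,212)],.05);print("parcel near",Q,a(Q[0]-Q[1]))
print("head",g((237,138),.046))
s=r.state();X=R.from_rotvec(s["eef_rot"]).as_matrix()[:,0];print("toolx",X,a(X))
E
```

```text
handle 475.0 290.63157894736844 54.741052631578945 [[ 517.9 -117.3]]
[[ 666.4  -77.2]
 [ 420.1   -2.7]
 [ 727.5  133.4]
 [ 544.1 -159.7]
 [ 472.4 -132.8]]
x dir -16.819945118540073 y dir 73.83189619283412 x dir2 -20.567908680816934
parcel near [[655.2 -16.6]
 [464.8  34.3]] -14.944553674439137
head [[546.1 -21. ]]
toolx [ 0.4 -0.9  0. ] -67.92468979270872
```

Emit:
{"api": "carry_out", "payload": {
  "targets": [-46,-160,50,0,0,38.6,1,-46,-160,50,0,0,38.6,1,-46,-160,50,0,0,38.6,1,-46,-160,50,0,0,38.6,1,-46,-160,50,0,0,38.6,1,-46,-160,50,0,0,38.6,1,-46,-160,50,0,0,38.6,1]
}}

```text
clock: 2.95
tool_pos: [0.5784, 0.0804, 0.2023]
eef_rot: [1.88, -2.516, -0.0]
force: [1.0, -0.5, -0.3]
gripper_width: 0.0872
```

```bash
python3 - <<'E'
from h import *
s=r.state();print(s["clock"],s["tool_pos"],s["eef_rot"]);c=cam("wrist","w3")
cv2.imwrite("pics/w3c.png",cv2.resize(c["pixels"][0:280,160:480,::-1],None,fx=2,fy=2,interpolation=cv2.INTER_CUBIC))
E
```

```text
2.95 [0.57843853 0.08036251 0.20230863] [ 1.88000933e+00 -2.51619767e+00 -4.54684154e-05]
```

View pics/w3c.png

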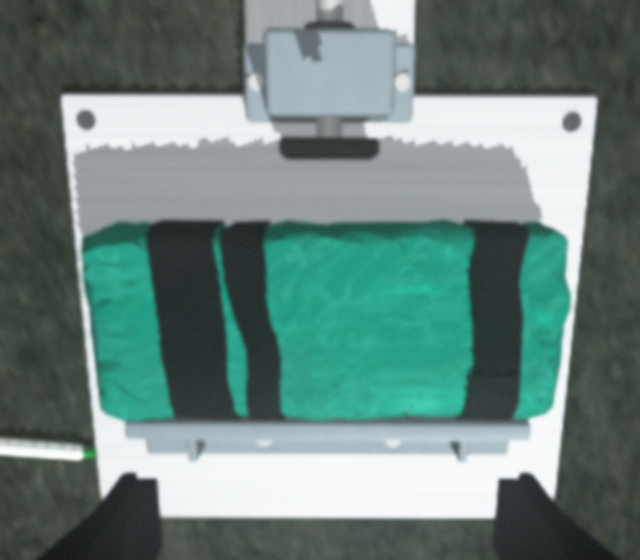

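The crop is now square to the cradle. The pad front is at v≈79 (u≈325), the parcel's near edge at v≈111 and the fence at v≈211 in full-image pixels.

```bash
python3 - <<'E'
from h import *
np.set_printoptions(precision=1,suppress=True)
c=cam("wrist");g=lambda uv,z:onplane(c,uv,z)[:,:2]*1000
f=lambda x,y:(160+x/2,y/2)
a=lambda v:np.degrees(np.arctan2(v[1],v[0]))
P=g([f(597,97),f(62,95)],.006);print("plate x dir",a(P[0]-P[1]),a(P[1]-P[0]))
H=g([f(266,31),f(393,31),f(393,119),f(266,119)],.046);print("housing top",H,a(H[0]-H[1]),H.mean(0))
hd=g([f(280,157),f(378,157)],.046);print("head front",hd,hd.mean(0),a(hd[0]-hd[1]))
pn=g([f(300,222),f(360,222),f(440,222)],.045);print("parcel near",pn)
fe=g([f(130,420),f(525,422)],.048);print("fence front",fe,a(fe[0]-fe[1]))
y=np.array([np.cos(np.radians(73.5)),np.sin(np.radians(73.5))]);x=np.array([y[1],-y[0]])
O=hd.mean(0);
for n,q in(("H",H),("hd",hd),("pn",pn),("fence",fe)):print(n,np.c_[(q-O)@x,(q-O)@y])
X=R.from_rotvec(r.state()["eef_rot"]).as_matrix()[:,0];print("toolx",a(X))
for z in(.035,.045,.055):print(z,(g(f(330,222),z)-O)@y)
E
```

```text
plate x dir 163.3007800308517 -16.699219969148288
housing top [[561.8 -64.7]
 [511.  -49.6]
 [519.7 -16.6]
 [572.3 -32.2]] -16.508399105171197 [541.2 -40.8]
head front [[571.2 -15.7]
 [530.   -3.5]] [550.6  -9.6] -16.49527527038696
parcel near [[571.   13.2]
 [545.   20.9]
 [510.4  31.1]]
fence front [[677.7  78.9]
 [493.6 134.4]] -16.769187121831646
H [[ 26.3 -49.6]
 [-26.6 -49.6]
 [-27.6 -15.5]
 [ 27.2 -15.5]]
hd [[ 21.5   0. ]
 [-21.5  -0. ]]
pn [[ 13.   27.6]
 [-14.   27.6]
 [-50.1  27.6]]
fence [[ 96.7 120.9]
 [-95.5 121.8]]
toolx -106.44960438893449
0.035 [28.1]
0.045 [27.6]
0.055 [27.2]
```

The gap is about 27 mm, so two spacers will leave about 7 mm. Next I'll measure the rack from above.

Emit:
{"api": "carry_out", "payload": {
  "targets": [277,50,0,0,0,-24,0.7,277,50,0,0,0,-24,0.7,277,50,0,0,0,-24,0.7,277,50,0,0,0,-24,0.7,277,50,0,0,0,-24,0.7,277,50,0,0,0,-24,0.7,277,50,0,0,0,-24,0.7,277,50,0,0,0,-24,0.7]
}}

```text
clock: 3.85
tool_pos: [0.4517, -0.1702, 0.2033]
eef_rot: [-2.361, 2.071, -0.002]
force: [0.1, -0.4, 0.1]
gripper_width: 0.0611
```

```bash
python3 - <<'E'
from h import *
s=r.state();print(s["clock"],s["tool_pos"],s["gripper_width"])
X=R.from_rotvec(s["eef_rot"]).as_matrix()[:,0];print("toolx",np.degrees(np.arctan2(X[1],X[0])))
c=cam("wrist","w4")
for q in spacers(c):print(*q,"tool",tool([*q[0]/1000,.066]).round(1))
E
```

```text
3.85 [ 0.45169905 -0.17024265  0.20329088] 0.06109629424693834
toolx -82.49421754666392
[ 461.5 -245.6] 48.1 8.9 7.5 [324. 101.] tool [[ 76.6   1.  137.1]]
[ 465.  -272.6] 48.1 11.1 7.5 [324.  63.] tool [[103.8   1.1 137.1]]
[ 468.1 -299. ] 47.3 12.4 7.4 [324.  24.] tool [[130.4   1.5 137.2]]
```

Emit:
{"api": "carry_out", "payload": {
  "targets": [76.5,1,50,0,0,0,0.75,76.5,1,50,0,0,0,0.75,76.5,1,90,0,0,0,0.75,76.5,1,115,0,0,0,0.75,76.5,1,130,0,0,0,0.75,76.5,1,137,0,0,0,0.75,76.5,1,137,0,0,0,0.75,76.5,1,137,0,0,0,0.5,76.5,1,137,0,0,0,0.5,76.5,1,137,0,0,0,0.5,76.5,1,137,0,0,0,0.5],
  "newtons": 30
}}

```text
clock: 5.0
tool_pos: [0.4619, -0.2455, 0.0666]
eef_rot: [-2.363, 2.068, -0.003]
force: [-0.6, -0.2, 2.7]
gripper_width: 0.0495
```

```bash
python3 - <<'E'
from h import *
s=r.state();print(s["clock"],s["tool_pos"],s["force"],s["moment"],s["gripper_width"])
c=cam("wrist","w5")
E
```

```text
5.0 [ 0.46186229 -0.24548163  0.0665562 ] [-0.60215899 -0.15828948  2.72715669] [0.23500608 0.17291553 0.03051239] 0.049502017386691875
```

View pics/w5.png

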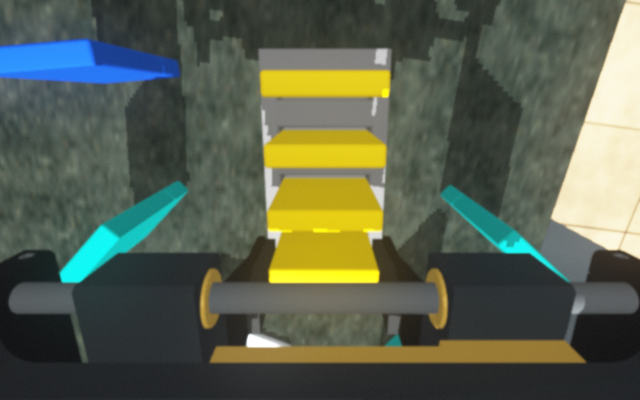

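Emit:
{"api": "carry_out", "payload": {
  "targets": [0,0,-40,0,0,0,0.5,0,0,-80,0,0,0,0.5,0,0,-110,0,0,0,0.5,-45,-24,-110,0,0,5,0.5,-90,-48,-110,0,0,10,0.5,-130,-69,-110,0,0,14,0.5,-170,-90,-110,0,0,18,0.5,-205,-109,-110,0,0,21,0.5,-230,-122,-110,0,0,23,0.5,-240.6,-127,-110,0,0,24,0.5,-240.6,-127,-110,0,0,24,0.5,-240.6,-127,-110,0,0,24,0.5]
}}

```text
clock: 6.25
tool_pos: [0.5547, 0.0097, 0.1752]
eef_rot: [1.882, -2.514, -0.001]
force: [0.2, -0.6, -0.9]
gripper_width: 0.0499
```

```bash
cat >>h.py <<'E'
O=np.array([550.6,-9.6]);YA=np.array([np.cos(np.radians(73.5)),np.sin(np.radians(73.5))]);XA=np.array([YA[1],-YA[0]])
def where():
    s=r.state();p=np.array(s["tool_pos"])*1000;X=R.from_rotvec(s["eef_rot"]).as_matrix()
    print("t %.2f cradle x %.1f y %.1f z %.1f toolx %.2f tilt %.2f F %s w %.4f"%(s["clock"],(p[:2]-O)@XA,(p[:2]-O)@YA,p[2],np.degrees(np.arctan2(X[1,0],X[0,0])),np.degrees(np.arccos(-X[2,2])),np.round(s["force"],1),s["gripper_width"]))
E
python3 - <<'E'
from h import *
where();c=cam("wrist","w6");d=cam("side");e=cam("scene")
f=lambda c,u,v,w,h,k:cv2.resize(c["pixels"][v:v+h,u:u+w,::-1],None,fx=k,fy=k,interpolation=cv2.INTER_CUBIC)
a=f(c,160,100,320,200,1.25);b=f(d,250,130,160,150,2.5);g=f(e,250,130,160,150,2.5)
cv2.imwrite("pics/m6.png",np.vstack([a[:250],np.zeros((0,400,3),np.uint8)]));cv2.imwrite("pics/m6b.png",np.hstack([b,g]))
E
```

```text
t 6.25 cradle x -1.5 y 19.7 z 175.2 toolx -106.37 tilt 0.06 F [ 0.2 -0.6 -0.9] w 0.0499
```

View pics/m6b.png

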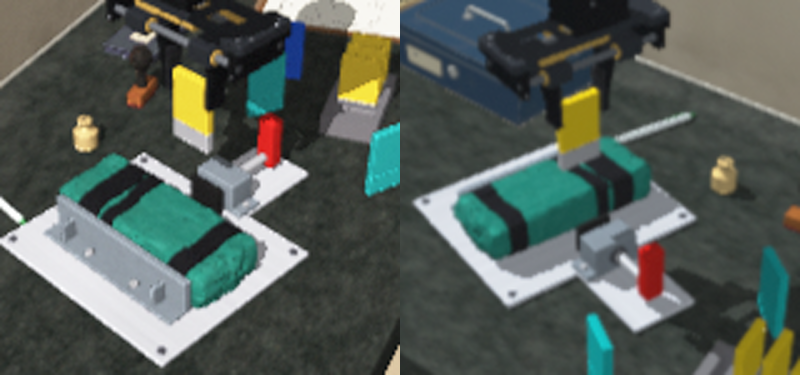

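```bash
python3 - <<'E'
from h import *
c=cam("wrist");hs=cv2.cvtColor(c["pixels"],cv2.COLOR_RGB2HSV)
m=mask(c,(20,120,80),(35,255,255))
T=c["tool_from_camera"]
def pt(p):
    q=(np.array(p)-T[:3,3])@T[:3,:3];return q[0]/q[2]*c["fx"]+c["cx"],q[1]/q[2]*c["fy"]+c["cy"]
for x in(3,5,7):print(x,"shoe/yellow",np.round(pt([x/1e3,0,.036]),1),"bottom",np.round(pt([x/1e3,0,.060]),1),[np.round(pt([x/1e3,s,.060]),1).tolist() for s in(-.025,.025)])
for u in(300,322,345):
    v=np.where(m[150:283,u])[0];print(u,"yellow top row",150+v.min())
    print([tuple(x) for x in hs[196:228:1,u].tolist()])
E
```

```text
3 shoe/yellow [323.1 226.3] bottom [323.2 213.4] [[286.6, 213.4], [359.8, 213.4]]
5 shoe/yellow [323.1 223.2] bottom [323.2 210.7] [[286.5, 210.7], [359.9, 210.7]]
7 shoe/yellow [323.1 220.2] bottom [323.2 207.9] [[286.4, 207.9], [360.0, 207.9]]
300 yellow top row 222
[(82, 139, 79), (83, 142, 81), (82, 135, 83), (81, 138, 83), (81, 139, 81), (81, 145, 81), (81, 135, 85), (82, 136, 86), (82, 136, 86), (82, 143, 84), (81, 152, 89), (82, 156, 100), (82, 144, 110), (81, 96, 112), (80, 49, 109), (70, 14, 107), (30, 2, 104), (60, 7, 105), (60, 2, 104), (50, 7, 107), (50, 7, 104), (60, 5, 106), (40, 7, 106), (30, 7, 105), (28, 28, 110), (26, 83, 123), (24, 152, 136), (25, 197, 141), (25, 212, 142), (25, 214, 142), (25, 213, 141), (25, 214, 143)]
322 yellow top row 222
[(81, 136, 79), (80, 139, 81), (82, 137, 80), (81, 137, 80), (82, 137, 82), (81, 140, 80), (81, 142, 81), (82, 141, 83), (81, 138, 85), (81, 141, 87), (80, 144, 87), (81, 144, 92), (83, 131, 101), (82, 98, 114), (81, 54, 114), (71, 18, 111), (60, 5, 106), (30, 2, 105), (45, 5, 107), (30, 10, 107), (30, 7, 105), (38, 10, 106), (40, 7, 106), (30, 10, 107), (26, 31, 115), (25, 88, 127), (24, 155, 138), (25, 196, 142), (25, 217, 142), (25, 214, 143), (25, 215, 142), (25, 218, 143)]
345 yellow top row 222
[(83, 137, 82), (82, 132, 83), (82, 135, 85), (81, 137, 84), (82, 141, 83), (81, 138, 83), (82, 140, 84), (82, 141, 85), (81, 146, 89), (82, 151, 93), (82, 158, 102), (83, 159, 112), (82, 153, 122), (82, 113, 122), (80, 54, 114), (75, 19, 108), (68, 10, 106), (60, 7, 109), (50, 7, 107), (60, 5, 108), (48, 12, 108), (45, 5, 107), (45, 9, 108), (38, 9, 108), (28, 33, 116), (23, 92, 127), (25, 163, 138), (25, 206, 140), (25, 208, 142), (25, 210, 142), (25, 212, 144), (25, 212, 142)]
```

```bash
python3 - <<'E'
import cv2
a=cv2.imread("pics/w6.png");cv2.imwrite("pics/w6c.png",cv2.resize(a[60:300,190:450],None,fx=2.4,fy=2.4,interpolation=cv2.INTER_CUBIC))
E
```

```text
(no output)
```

View pics/w6c.png

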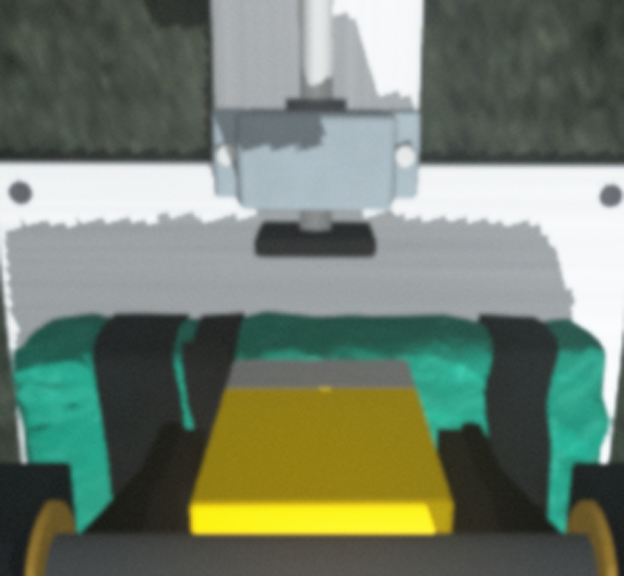

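The spacer is held upright and square, about 0.5 mm forward of the pad centre. I'll recheck the gap edges in this second view (pad v≈166, parcel v≈192).

```bash
python3 - <<'E'
from h import *
c=cam("wrist");g=lambda uv,z:((onplane(c,uv,z)[:,:2]*1000-O)@np.c_[XA,YA]).round(1)
f=lambda x,y:(190+x/2.4,60+y/2.4)
print("head",g([f(257,254),f(374,254)],.046),"headbot",g([f(257,254)],.04));print("parcel",[g([f(300,315),f(400,316)],z).tolist() for z in(.03,.04,.05)])
print("housing front",g([f(245,208),f(390,208)],.046),"back",g([f(240,112),f(392,112)],.046))
E
```

```text
head [[ 21.5  -3.1]
 [-20.5  -3.1]] headbot [[21.9 -1.9]]
parcel [[[6.6, 24.1], [-32.1, 24.5]], [[6.3, 21.3], [-31.1, 21.7]], [[6.1, 18.5], [-30.1, 18.9]]]
housing front [[ 25.3 -19.6]
 [-25.9 -19.6]] back [[ 26.2 -52.3]
 [-25.8 -52.3]]
```

Emit:
{"api": "carry_out", "payload": {
  "targets": [0,-1,30,0,0,0,0.5,0,-1,53,0,0,0,0.5,0,-1,53,0,0,0,0.5,0,-1,53,0,0,0,0.5]
}}

```text
clock: 6.9
tool_pos: [0.5566, 0.0092, 0.123]
eef_rot: [1.882, -2.515, 0.001]
force: [0.9, -0.2, -0.5]
gripper_width: 0.0492
```

```bash
python3 - <<'E'
from h import *
where();c=cam("wrist","w7")
a=c["pixels"][100:300,220:420,::-1];cv2.imwrite("pics/w7c.png",cv2.resize(a,None,fx=3,fy=3,interpolation=cv2.INTER_CUBIC))
E
```

```text
t 6.90 cradle x 0.4 y 19.7 z 123.0 toolx -106.40 tilt 0.04 F [ 0.9 -0.2 -0.5] w 0.0492
```

View pics/w7c.png

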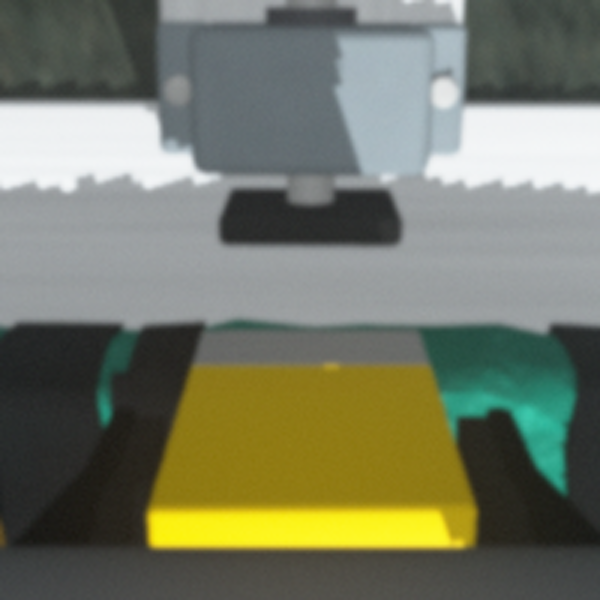

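```bash
python3 - <<'E'
from h import *
c=cam("wrist");g=lambda uv,z:((onplane(c,uv,z)[:,:2]*1000-O)@np.c_[XA,YA]).round(1).tolist()
f=lambda x,y:(220+x/3,100+y/3)
print("head",g([f(221,243),f(401,243)],.046),"housing",g([f(195,173),f(430,173)],.046),g([f(195,30),f(430,30)],.046))
print("spacer bottom front",g([f(195,330),f(428,330)],.063))
print("parcel edge",[g([f(230,322),f(490,325)],z) for z in(.01,.02,.03,.04,.05)])
print("cam",((c["W"][:2,3]*1000-O)@np.c_[XA,YA]).round(1),c["W"][2,3])
E
```

```text
head [[22.3, -1.2], [-20.7, -1.3]] housing [[28.0, -18.0], [-27.1, -18.1]] [[27.0, -50.5], [-25.9, -50.6]]
spacer bottom front [[27.2, 15.0], [-25.9, 14.9]]
parcel edge [[[23.6, 30.6], [-49.6, 31.3]], [[22.8, 27.3], [-47.8, 28.0]], [[21.9, 24.0], [-46.0, 24.7]], [[21.1, 20.7], [-44.2, 21.3]], [[20.2, 17.4], [-42.3, 18.0]]]
cam [  0.3 -60.2] 0.2849859727061387
```

Emit:
{"api": "carry_out", "payload": {
  "targets": [3,0,0,0,0,0,0.5,3,0,20,0,0,0,0.5,3,0,35,0,0,0,0.5,3,0,48,0,0,0,0.5,3,0,53,0,0,0,0.5,3,0,55,0,0,0,0.5,3,0,56,0,0,0,0.5,3,0,56,0,0,0,0.5]
}}

```text
clock: 7.8
tool_pos: [0.5559, 0.0069, 0.0673]
eef_rot: [-1.881, 2.514, -0.001]
force: [0.0, -0.3, -2.0]
gripper_width: 0.0496
```

```bash
python3 - <<'E'
from h import *
where();c=cam("wrist","w8");print(r.state()["moment"])
E
```

```text
t 7.80 cradle x 0.4 y 17.3 z 67.3 toolx -106.39 tilt 0.08 F [ 0.  -0.3 -2. ] w 0.0496
[-0.03000703  0.0297658   0.00900881]
```

Emit:
{"api": "carry_out", "payload": {
  "targets": [0,0,1.2,0,0,0,0.5,0,0,1.2,0,0,0,0.6,0,0,1.2,0,0,0,0.68,0,0,1.2,0,0,0,0.68,0,0,-5,0,0,0,0.68,0,0,-25,0,0,0,0.68,0,0,-60,0,0,0,0.7,0,0,-100,0,0,0,0.7,0,0,-110,0,0,0,0.7,0,0,-110,0,0,0,0.7]
}}

```text
clock: 8.85
tool_pos: [0.5565, 0.0071, 0.179]
eef_rot: [-1.879, 2.512, -0.003]
force: [-0.0, -0.8, -0.4]
gripper_width: 0.061
```

```bash
python3 - <<'E'
from h import *
where();c=cam("wrist","w9");cv2.imwrite("pics/w9c.png",cv2.resize(c["pixels"][60:300,190:450,::-1],None,fx=2.4,fy=2.4,interpolation=cv2.INTER_CUBIC))
for q in spacers(c):print(*q,"cradle",((q[0]-O)@np.c_[XA,YA]).round(1))
E
```

```text
t 8.85 cradle x 1.0 y 17.7 z 179.0 toolx -106.39 tilt 0.30 F [-0.  -0.8 -0.4] w 0.0610
[555.6   5.9] 47.8 8.0 -16.3 [324. 203.] cradle [ 0.4 16.3]
```

View pics/w9c.png

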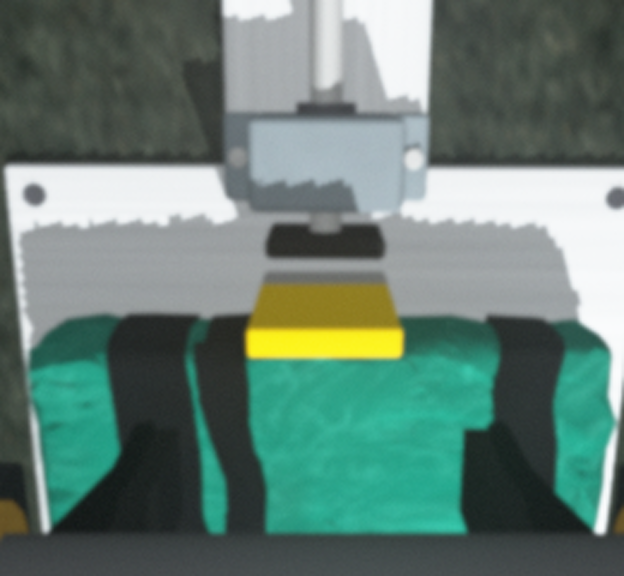

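The first spacer stands upright and square in the gap, released. I'll take one look from directly above for the remaining clearance, numbers only.

Emit:
{"api": "carry_out", "payload": {
  "targets": [-45,0,0,0,0,0,0.7,-68,0,0,0,0,0,0.7,-68,0,0,0,0,0,0.7,-68,0,0,0,0,0,0.7]
}}

```text
clock: 9.3
tool_pos: [0.5734, 0.0719, 0.1745]
eef_rot: [1.88, -2.512, -0.002]
force: [-0.4, -0.1, -0.9]
gripper_width: 0.0612
```

```bash
python3 - <<'E'
from h import *
where();c=cam("wrist","w10");g=lambda uv,z:((onplane(c,uv,z)[:,:2]*1000-O)@np.c_[XA,YA]).round(1).tolist()
for q in spacers(c):print(*q,"cradle",((q[0]-O)@np.c_[XA,YA]).round(1))
u=int(proj(c,[*(O+0*YA)/1000,.046])[0][0]);print("u",u)
hs=cv2.cvtColor(c["pixels"],cv2.COLOR_RGB2HSV)
for v in range(50,125):print(v,hs[v,u].tolist(),g((u,v),.046)[0][1],end=" | ")
E
```

```text
t 9.30 cradle x -1.3 y 84.7 z 174.5 toolx -106.36 tilt 0.25 F [-0.4 -0.1 -0.9] w 0.0612
[555.8   6.2] 47.7 8.1 -16.4 [320. 114.] cradle [ 0.5 16.6]
u 321
50 [98, 32, 181] -29.8 | 51 [100, 33, 164] -29.1 | 52 [99, 32, 136] -28.3 | 53 [96, 32, 120] -27.6 | 54 [97, 29, 114] -26.9 | 55 [98, 27, 113] -26.2 | 56 [97, 29, 114] -25.4 | 57 [99, 29, 115] -24.7 | 58 [101, 31, 115] -24.0 | 59 [100, 27, 114] -23.2 | 60 [99, 29, 115] -22.5 | 61 [98, 25, 111] -21.8 | 62 [97, 30, 111] -21.0 | 63 [95, 26, 106] -20.3 | 64 [98, 28, 100] -19.6 | 65 [95, 30, 94] -18.8 | 66 [99, 19, 96] -18.1 | 67 [96, 11, 113] -17.3 | 68 [80, 6, 131] -16.6 | 69 [70, 5, 141] -15.9 | 70 [75, 4, 143] -15.1 | 71 [90, 2, 141] -14.4 | 72 [75, 4, 142] -13.6 | 73 [75, 7, 143] -12.9 | 74 [60, 4, 143] -12.1 | 75 [75, 4, 143] -11.4 | 76 [75, 4, 140] -10.6 | 77 [70, 6, 128] -9.9 | 78 [60, 5, 103] -9.1 | 79 [23, 15, 69] -8.4 | 80 [30, 15, 51] -7.6 | 81 [20, 16, 47] -6.9 | 82 [23, 21, 49] -6.1 | 83 [24, 26, 50] -5.3 | 84 [36, 26, 49] -4.6 | 85 [30, 27, 48] -3.8 | 86 [23, 21, 48] -3.1 | 87 [18, 26, 50] -2.3 | 88 [40, 11, 67] -1.5 | 89 
[... 176 characters left out ...]
7 [83, 6, 164] 5.4 | 98 [90, 8, 164] 6.2 | 99 [98, 6, 164] 7.0 | 100 [90, 3, 161] 7.8 | 101 [90, 6, 161] 8.5 | 102 [90, 5, 158] 9.3 | 103 [34, 12, 152] 10.1 | 104 [23, 53, 144] 10.9 | 105 [24, 139, 145] 11.7 | 106 [25, 197, 170] 12.5 | 107 [26, 213, 213] 13.3 | 108 [27, 217, 241] 14.0 | 109 [28, 222, 249] 14.8 | 110 [29, 225, 251] 15.6 | 111 [29, 221, 251] 16.4 | 112 [29, 221, 251] 17.2 | 113 [29, 222, 251] 18.0 | 114 [29, 223, 251] 18.8 | 115 [29, 225, 251] 19.6 | 116 [29, 226, 251] 20.4 | 117 [29, 225, 252] 21.2 | 118 [29, 225, 252] 22.0 | 119 [29, 213, 251] 22.8 | 120 [28, 180, 245] 23.6 | 121 [25, 122, 223] 24.4 | 122 [26, 45, 175] 25.2 | 123 [69, 18, 143] 26.1 | 124 [80, 46, 116] 26.9 |
```

Clearance in front of spacer 1 is only about 12.5 mm, with spare room behind it. I'll regrip it and shift it 2.5 mm toward the parcel.

Emit:
{"api": "carry_out", "payload": {
  "targets": [45,0,0,0,0,0,0.7,68,0,10,0,0,0,0.7,68,0,50,0,0,0,0.7,68,0,90,0,0,0,0.7,68,0,108,0,0,0,0.7,68,0,110.5,0,0,0,0.6,68,0,110.5,0,0,0,0.5,68,0,110.5,0,0,0,0.5,68,0,110.5,0,0,0,0.5,67,0,107,0,0,0,0.5,65.5,0,107,0,0,0,0.5,65.5,0,107,0,0,0,0.5]
}}

```text
clock: 10.55
tool_pos: [0.5564, 0.0095, 0.0701]
eef_rot: [-1.882, 2.514, -0.001]
force: [-1.0, 0.4, -0.6]
gripper_width: 0.0495
```

Emit:
{"api": "carry_out", "payload": {
  "targets": [0,0,2,0,0,0,0.5,0,0,4,0,0,0,0.5,0,0,4,0,0,0,0.58,0,0,4,0,0,0,0.68,0,0,4,0,0,0,0.68,0,0,-5,0,0,0,0.68,0,0,-25,0,0,0,0.68,0,0,-65,0,0,0,0.7,-35,0,-107,0,0,0,0.7,-65,0,-107,0,0,0,0.7,-65,0,-107,0,0,0,0.7,-65,0,-107,0,0,0,0.7]
}}

```text
clock: 11.75
tool_pos: [0.5741, 0.0719, 0.1767]
eef_rot: [1.883, -2.514, -0.001]
force: [0.2, -0.2, -0.5]
gripper_width: 0.0611
```

```bash
python3 - <<'E'
from h import *
where();c=cam("wrist","w11")
for q in spacers(c):print(*q,"cradle",((q[0]-O)@np.c_[XA,YA]).round(1))
hs=cv2.cvtColor(c["pixels"],cv2.COLOR_RGB2HSV)
g=lambda uv,z:((onplane(c,uv,z)[:,:2]*1000-O)@np.c_[XA,YA]).round(1).tolist()
for v in range(70,130):
    if hs[v,321,2]<110 or hs[v,321,1]>100:print(v,hs[v,321].tolist(),g((321,v),.046)[0][1],g((321,v),.091)[0][1],end=" | ")
print("tool target of sp2 hover",tool([.4648,-.2728,.175]))
E
```

```text
t 11.75 cradle x -0.6 y 84.9 z 176.7 toolx -106.34 tilt 0.03 F [ 0.2 -0.2 -0.5] w 0.0611
[556.2   9.5] 48.2 8.2 -16.4 [322. 118.] cradle [-0.1 19.9]
77 [70, 7, 109] -9.5 -7.3 | 78 [60, 7, 78] -8.7 -6.7 | 79 [40, 14, 54] -8.0 -6.0 | 80 [30, 21, 49] -7.2 -5.4 | 81 [23, 22, 47] -6.4 -4.7 | 82 [38, 21, 49] -5.7 -4.1 | 83 [30, 16, 47] -4.9 -3.4 | 84 [38, 20, 50] -4.1 -2.8 | 85 [30, 16, 48] -3.4 -2.1 | 86 [30, 20, 50] -2.6 -1.5 | 87 [30, 8, 61] -1.8 -0.8 | 88 [60, 8, 91] -1.1 -0.2 | 108 [25, 141, 137] 14.6 13.1 | 109 [25, 185, 149] 15.4 13.7 | 110 [25, 203, 178] 16.2 14.4 | 111 [26, 214, 219] 17.0 15.1 | 112 [28, 221, 241] 17.8 15.8 | 113 [28, 223, 249] 18.6 16.5 | 114 [29, 223, 250] 19.4 17.1 | 115 [29, 221, 251] 20.2 17.8 | 116 [29, 223, 251] 21.0 18.5 | 117 [29, 223, 251] 21.8 19.2 | 118 [29, 229, 251] 22.6 19.9 | 119 [29, 225, 251] 23.4 20.5 | 120 [29, 226, 251] 24.3 21.2 | 121 [29, 226, 251] 25.1 21.9 | 122 [29, 228, 251] 25.9 22.6 | 123 [28, 220, 249] 26.7 23.3 | 124 [27, 206, 231] 27.5 24.0 | 125 [29, 163, 161] 28.3 24.7 | 126 [48, 93, 104] 29.2 25.4 | 127 [77, 111, 87] 30.0 26.1 | 128 [80, 129, 87] 30.8 26.8 | 129 [79, 130, 88] 31.6 27.5 | tool target of sp2 hover [[360.80078464   7.40236312   1.45147795]]
```

Spacer 1 now leaves about 16 mm for the second one. I'll fetch spacer 2 from the next pocket.

Emit:
{"api": "carry_out", "payload": {
  "targets": [362.5,7,0,0,0,-24,0.75,362.5,7,0,0,0,-24,0.75,362.5,7,0,0,0,-24,0.75,362.5,7,0,0,0,-24,0.75,362.5,7,0,0,0,-24,0.75,362.5,7,0,0,0,-24,0.75,362.5,7,0,0,0,-24,0.75,362.5,7,0,0,0,-24,0.75,362.5,7,0,0,0,-24,0.75,362.5,7,0,0,0,-24,0.75,362.5,7,0,0,0,-24,0.75]
}}

```text
clock: 12.9
tool_pos: [0.4655, -0.2734, 0.1764]
eef_rot: [2.365, -2.068, -0.001]
force: [0.7, -0.2, -0.7]
gripper_width: 0.0655
```

```bash
python3 - <<'E'
from h import *
where();c=cam("wrist","w12")
for q in spacers(c):print(*q)
print("tool target",tool([.4656,-.274,.0665]))
E
```

```text
t 12.90 cradle x -6.7 y -277.1 z 176.4 toolx -82.33 tilt 0.03 F [ 0.7 -0.2 -0.7] w 0.0655
[ 464.8 -274.3] 48.1 9.5 7.7 [324. 205.]
[ 468.5 -301.7] 48.1 8.9 7.6 [324. 169.]
[ 472.2 -329.2] 47.9 9.1 7.6 [324. 130.]
tool target [[  0.78417759   0.18223362 109.97373142]]
```

Emit:
{"api": "carry_out", "payload": {
  "targets": [1,0.5,45,0,0,0,0.75,1,0.5,80,0,0,0,0.75,1,0.5,103,0,0,0,0.75,1,0.5,110,0,0,0,0.75,1,0.5,110,0,0,0,0.5,1,0.5,110,0,0,0,0.5,1,0.5,110,0,0,0,0.5,1,0.5,110,0,0,0,0.5,1,0.5,70,0,0,0,0.5,1,0.5,30,0,0,0,0.5,1,0.5,0,0,0,0,0.5,1,0.5,0,0,0,0,0.5]
}}

```text
clock: 14.15
tool_pos: [0.4679, -0.2765, 0.1822]
eef_rot: [-2.361, 2.066, -0.017]
force: [1.5, -0.5, -0.6]
gripper_width: 0.0499
```

```bash
python3 - <<'E'
from h import *
where();t=np.append((O+7.0*YA)/1000,.124);print("target",t,tool(t))
E
```

```text
t 14.15 cradle x -3.5 y -279.4 z 182.2 toolx -82.36 tilt 0.67 F [ 1.5 -0.5 -0.6] w 0.0499
target [ 0.55258811 -0.00288826  0.124     ] [[-260.23303949 -119.68527707   58.05776354]]
```

Emit:
{"api": "carry_out", "payload": {
  "targets": [-40,-19,0,0,0,4,0.5,-85,-40,0,0,0,9,0.5,-125,-60,0,0,0,13,0.5,-165,-79,0,0,0,17,0.5,-200,-95,0,0,0,20,0.5,-230,-110,0,0,0,23,0.5,-250,-119,0,0,0,24.1,0.5,-257,-122.5,0,0,0,24.1,0.5,-257,-122.5,0,0,0,24.1,0.5,-257,-122.5,0,0,0,24.1,0.5,-257,-122.5,0,0,0,24.1,0.5]
}}

```text
clock: 15.25
tool_pos: [0.5519, -0.0054, 0.1764]
eef_rot: [1.878, -2.518, -0.0]
force: [-0.5, -0.3, -0.5]
gripper_width: 0.05
```

```bash
python3 - <<'E'
from h import *
where();c=cam("wrist","w13");hs=cv2.cvtColor(c["pixels"],cv2.COLOR_RGB2HSV)
T=c["tool_from_camera"]
def pt(p):
    q=(np.array(p)-T[:3,3])@T[:3,:3];return q[1]/q[2]*c["fy"]+c["cy"]
for x in(3,5,7):print(x,"shoe/yellow",round(pt([x/1e3,0,.036]),1),"bottom",round(pt([x/1e3,0,.060]),1))
for v in range(200,228):print(v,hs[v,322].tolist(),hs[v,303].tolist(),end=" | ")
E
```

```text
t 15.25 cradle x 0.1 y 4.4 z 176.4 toolx -106.57 tilt 0.04 F [-0.5 -0.3 -0.5] w 0.0500
3 shoe/yellow 226.3 bottom 213.4
5 shoe/yellow 223.2 bottom 210.7
7 shoe/yellow 220.2 bottom 207.9
200 [24, 199, 140] [25, 199, 141] | 201 [24, 204, 141] [24, 200, 140] | 202 [24, 201, 141] [25, 199, 140] | 203 [24, 201, 142] [25, 201, 142] | 204 [25, 202, 143] [25, 201, 142] | 205 [25, 207, 142] [25, 200, 144] | 206 [25, 206, 141] [25, 202, 143] | 207 [25, 203, 143] [25, 203, 142] | 208 [25, 204, 140] [25, 202, 143] | 209 [25, 202, 143] [25, 203, 141] | 210 [25, 197, 141] [25, 198, 139] | 211 [25, 167, 134] [25, 166, 132] | 212 [24, 100, 123] [24, 102, 123] | 213 [25, 41, 111] [26, 33, 109] | 214 [40, 7, 106] [30, 7, 103] | 215 [30, 5, 105] [45, 10, 105] | 216 [30, 7, 105] [50, 7, 105] | 217 [45, 10, 106] [45, 5, 105] | 218 [45, 9, 108] [40, 7, 105] | 219 [30, 7, 104] [45, 5, 104] | 220 [30, 5, 105] [30, 2, 103] | 221 [38, 10, 106] [30, 10, 103] | 222 [34, 17, 107] [26, 19, 107] | 223 [25, 56, 114] [24, 55, 115] | 224 [24, 117, 129] [25, 115, 129] | 225 [24, 177, 137] [24, 180, 136] | 226 [24, 211, 140] [25, 209, 140] | 227 [24, 211, 144] [25, 205, 144] |
```

Emit:
{"api": "carry_out", "payload": {
  "targets": [-0.8,0,10,0,0,0,0.5,-0.8,0,35,0,0,0,0.5,-0.8,0,53,0,0,0,0.5,-0.8,0,53,0,0,0,0.5,-0.8,0,53,0,0,0,0.5]
}}

```text
clock: 15.8
tool_pos: [0.5527, -0.004, 0.1234]
eef_rot: [1.879, -2.517, 0.0]
force: [0.2, 0.2, -0.7]
gripper_width: 0.0499
```

```bash
python3 - <<'E'
from h import *
where();c=cam("wrist","w14");g=lambda v,z:((onplane(c,(322,v),z)[:,:2]*1000-O)@np.c_[XA,YA]).round(1)[0].tolist()
cv2.imwrite("pics/w14c.png",cv2.resize(c["pixels"][100:300,220:420,::-1],None,fx=3,fy=3,interpolation=cv2.INTER_CUBIC))
hs=cv2.cvtColor(c["pixels"],cv2.COLOR_RGB2HSV)
for v in range(185,228):print(v,hs[v,322].tolist(),g(v,.046)[1],g(v,.063)[1],end=" | ")
E
```

```text
t 15.80 cradle x 0.5 y 6.0 z 123.4 toolx -106.51 tilt 0.04 F [ 0.2  0.2 -0.7] w 0.0499
185 [90, 5, 109] -12.6 -17.0 | 186 [90, 3, 75] -11.9 -16.3 | 187 [30, 5, 51] -11.1 -15.6 | 188 [60, 18, 42] -10.4 -14.9 | 189 [30, 12, 41] -9.6 -14.2 | 190 [30, 18, 43] -8.9 -13.5 | 191 [50, 18, 43] -8.1 -12.8 | 192 [60, 6, 43] -7.4 -12.1 | 193 [30, 17, 44] -6.6 -11.4 | 194 [45, 12, 43] -5.9 -10.7 | 195 [15, 12, 43] -5.1 -10.0 | 196 [60, 6, 42] -4.4 -9.3 | 197 [60, 6, 46] -3.6 -8.6 | 198 [75, 8, 62] -2.9 -7.9 | 199 [105, 5, 100] -2.1 -7.2 | 200 [98, 7, 140] -1.3 -6.5 | 201 [105, 10, 161] -0.6 -5.8 | 202 [96, 8, 167] 0.2 -5.1 | 203 [98, 6, 164] 0.9 -4.4 | 204 [105, 7, 154] 1.7 -3.7 | 205 [100, 6, 136] 2.5 -3.0 | 206 [60, 4, 116] 3.2 -2.3 | 207 [60, 5, 110] 4.0 -1.5 | 208 [75, 5, 107] 4.8 -0.8 | 209 [30, 5, 109] 5.6 -0.1 | 210 [45, 5, 110] 6.3 0.6 | 211 [45, 5, 109] 7.1 1.3 | 212 [60, 5, 108] 7.9 2.0 | 213 [40, 7, 109] 8.7 2.8 | 214 [30, 2, 108] 9.4 3.5 | 215 [15, 5, 109] 10.2 4.2 | 216 [30, 2, 106] 11.0 4.9 | 217 [40, 7, 109] 11.8 5.7 | 218 [40, 7, 108] 12.6 6.4 | 219 [40, 7, 107] 13.4 7.1 | 220 [38, 9, 108] 14.2 7.9 | 221 [36, 12, 107] 14.9 8.6 | 222 [34, 18, 111] 15.7 9.3 | 223 [24, 57, 120] 16.5 10.1 | 224 [24, 115, 133] 17.3 10.8 | 225 [24, 175, 141] 18.1 11.5 | 226 [25, 205, 144] 18.9 12.3 | 227 [25, 210, 147] 19.7 13.0 |
```

View pics/w14c.png

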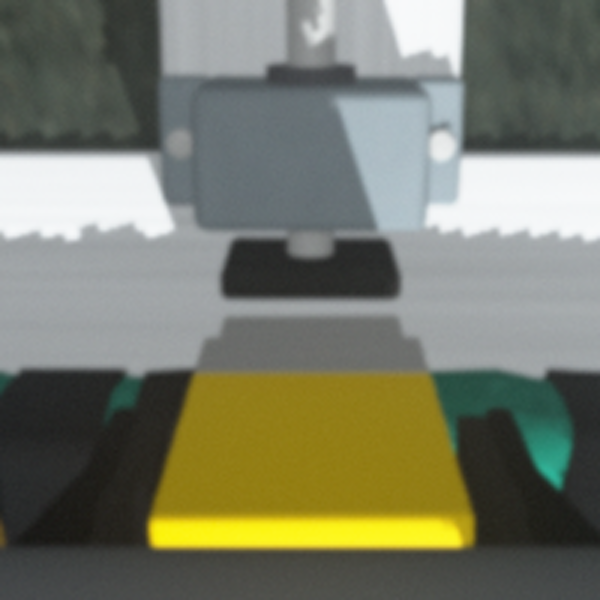

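The view shows the held spacer's bottom edge (v≈212.6) about 4.5 mm ahead of the pad front. Spacer 1's foot is visible behind it. I'll shift back 1 mm and lower.

Emit:
{"api": "carry_out", "payload": {
  "targets": [1,0,0,0,0,0,0.5,1,0,10,0,0,0,0.5,1,0,20,0,0,0,0.5,1,0,30,0,0,0,0.5,1,0,40,0,0,0,0.5,1,0,40,0,0,0,0.5]
}}

```text
clock: 16.45
tool_pos: [0.551, -0.0048, 0.0814]
eef_rot: [1.877, -2.514, -0.003]
force: [-0.8, -0.8, -1.1]
gripper_width: 0.0496
```

Emit:
{"api": "carry_out", "payload": {
  "targets": [0,0,8,0,0,0,0.5,0,0,13,0,0,0,0.5,0,0,15,0,0,0,0.5,0,0,16,0,0,0,0.5,0,0,16,0,0,0,0.5]
}}

```text
clock: 16.95
tool_pos: [0.5521, -0.0046, 0.0683]
eef_rot: [1.88, -2.516, -0.0]
force: [-1.9, 0.4, 4.6]
gripper_width: 0.0497
```

Emit:
{"api": "carry_out", "payload": {
  "targets": [0,0,0.5,0,0,0,0.55,0,0,0.5,0,0,0,0.65,0,0,0.5,0,0,0,0.68,0,0,-5,0,0,0,0.68,0,0,-25,0,0,0,0.68,0,0,-65,0,0,0,0.7,-30,0,-107,0,0,0,0.7,-75,0,-107,0,0,0,0.7,-75,0,-107,0,0,0,0.7,-75,0,-107,0,0,0,0.7]
}}

```text
clock: 17.95
tool_pos: [0.5737, 0.0683, 0.1746]
eef_rot: [-1.881, 2.516, 0.0]
force: [-0.0, -1.2, -0.7]
gripper_width: 0.061
```

```bash
python3 - <<'E'
from h import *
where();c=cam("wrist","w15");print(r.state()["tool_pos"])
g=lambda uv,z:((onplane(c,uv,z)[:,:2]*1000-O)@np.c_[XA,YA]).round(1)[0].tolist()
for q in spacers(c):print(*q,"cradle",((q[0]-O)@np.c_[XA,YA]).round(1))
hs=cv2.cvtColor(c["pixels"],cv2.COLOR_RGB2HSV)
for v in range(60,130):print(v,hs[v,321].tolist(),g((321,v),.046)[1],g((321,v),.091)[1],end=" | ")
cv2.imwrite("pics/w15c.png",cv2.resize(c["pixels"][0:200,190:450,::-1],None,fx=3,fy=3,interpolation=cv2.INTER_CUBIC))
E
```

```text
t 17.95 cradle x 0.1 y 81.2 z 174.6 toolx -106.41 tilt 0.01 F [-0.  -1.2 -0.7] w 0.0610
[0.57328606 0.06741829 0.17420653]
[556.1   9.2] 48.0 8.2 -16.4 [324. 123.] cradle [-0.1 19.6]
[536.4   2. ] 15.1 8.6 -16.4 [348. 104.] cradle [-16.9   7.1]
[563.5  -6. ] 24.7 8.6 -16.4 [307. 104.] cradle [11.3  7.1]
60 [99, 23, 112] -25.6 -21.5 | 61 [98, 25, 112] -24.9 -20.9 | 62 [95, 24, 115] -24.1 -20.2 | 63 [98, 27, 112] -23.4 -19.6 | 64 [99, 23, 113] -22.7 -19.0 | 65 [96, 23, 112] -21.9 -18.4 | 66 [97, 21, 109] -21.2 -17.7 | 67 [97, 22, 105] -20.4 -17.1 | 68 [97, 24, 97] -19.7 -16.5 | 69 [100, 17, 92] -19.0 -15.9 | 70 [90, 11, 95] -18.2 -15.2 | 71 [105, 5, 109] -17.5 -14.6 | 72 [75, 4, 124] -16.7 -14.0 | 73 [45, 4, 132] -16.0 -13.3 | 74 [70, 6, 134] -15.2 -12.7 | 75 [60, 4, 134] -14.5 -12.1 | 76 [45, 4, 134] -13.7 -11.5 | 77 [60, 2, 132] -13.0 -10.8 | 78 [0, 0, 133] -12.2 -10.2 | 79 [60, 4, 134] -11.5 -9.5 | 80 [45, 4, 131] -10.7 -8.9 | 81 [40, 6, 120] -10.0 -8.3 | 82 [30, 11, 95] -9.2 -7.6 | 83 [21, 25, 70] -8.4 -7.0 | 84 [27, 43, 53] -7.7 -6.3 | 85 [23, 46, 50] -6.9 -5.7 | 86 [19, 55, 51] -
[... 585 characters left out ...]
26, 251] 10.1 8.7 | 108 [29, 228, 251] 10.9 9.4 | 109 [29, 229, 251] 11.7 10.1 | 110 [28, 224, 249] 12.5 10.7 | 111 [27, 211, 233] 13.3 11.4 | 112 [25, 199, 182] 14.1 12.1 | 113 [25, 196, 148] 14.9 12.7 | 114 [25, 199, 150] 15.7 13.4 | 115 [25, 208, 164] 16.5 14.1 | 116 [25, 219, 201] 17.3 14.8 | 117 [27, 222, 236] 18.1 15.4 | 118 [28, 224, 248] 18.9 16.1 | 119 [28, 228, 250] 19.7 16.8 | 120 [29, 225, 251] 20.5 17.5 | 121 [29, 228, 251] 21.3 18.2 | 122 [29, 230, 251] 22.1 18.9 | 123 [29, 228, 251] 23.0 19.5 | 124 [29, 230, 251] 23.8 20.2 | 125 [29, 230, 251] 24.6 20.9 | 126 [29, 230, 252] 25.4 21.6 | 127 [29, 230, 251] 26.2 22.3 | 128 [29, 227, 250] 27.0 23.0 | 129 [28, 215, 241] 27.8 23.7 |
```

View pics/w15c.png

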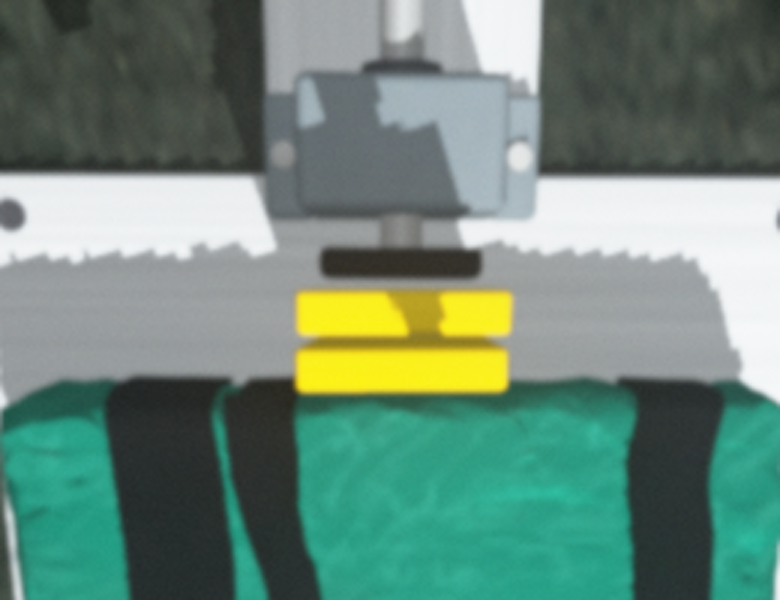

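Both spacers stand upright and parallel on the plate (tops at v≈104 and 123), with about 3 mm in front of the pad and 3 mm between them. Next I'll take the closed gripper behind the handle.

Emit:
{"api": "carry_out", "payload": {
  "targets": [50,0,0,0,0,0,0.3,100,0,0,0,0,0,0,150,0,0,0,0,0,0,200,0,0,0,0,0,0,236,0,0,0,0,0,0,236,0,40,0,0,0,0,236,0,80,0,0,0,0,236,0,115,0,0,0,0,236,0,127,0,0,0,0,236,0,127,0,0,0,0,236,0,127,0,0,0,0]
}}

```text
clock: 19.1
tool_pos: [0.5077, -0.1593, 0.0487]
eef_rot: [-1.879, 2.516, -0.003]
force: [-0.3, 0.6, 0.8]
gripper_width: -0.0001
```

```bash
python3 - <<'E'
from h import *
where()
E
```

```text
t 19.10 cradle x 1.4 y -155.7 z 48.7 toolx -106.48 tilt 0.12 F [-0.3  0.6  0.8] w -0.0001
```

Emit:
{"api": "carry_out", "payload": {
  "targets": [-8,0,0,0,0,0,0,-14,0,0,0,0,0,0,-17,0,0,0,0,0,0,-19,0,0,0,0,0,0,-21,0,0,0,0,0,0,-22,0,0,0,0,0,0,-22,0,0,0,0,0,0]
}}

```text
clock: 19.8
tool_pos: [0.5129, -0.138, 0.0477]
eef_rot: [1.88, -2.517, 0.0]
force: [-0.9, -1.2, 1.3]
gripper_width: 0.0002
```

```bash
python3 - <<'E'
from h import *
where()
E
```

```text
t 19.80 cradle x 0.3 y -133.8 z 47.7 toolx -106.49 tilt 0.02 F [-0.9 -1.2  1.3] w 0.0002
```

Just about touching; I'll push on in small steps.

Emit:
{"api": "carry_out", "payload": {
  "targets": [-1,0,0,0,0,0,0,-2,0,0,0,0,0,0,-3,0,0,0,0,0,0,-4,0,0,0,0,0,0,-4,0,0,0,0,0,0,-4,0,0,0,0,0,0]
}}

```text
clock: 20.4
tool_pos: [0.514, -0.1344, 0.0477]
eef_rot: [1.879, -2.517, 0.0]
force: [-0.6, -5.2, 1.6]
gripper_width: 0.0005
```

Emit:
{"api": "carry_out", "payload": {
  "targets": [-1,0,0,0,0,0,0,-2,0,0,0,0,0,0,-3,0,0,0,0,0,0,-3,0,0,0,0,0,0,-3,0,0,0,0,0,0]
}}

```text
clock: 20.9
tool_pos: [0.5147, -0.1317, 0.0476]
eef_rot: [1.879, -2.517, 0.0]
force: [-0.7, -6.5, 3.2]
gripper_width: 0.0003
```

Emit:
{"api": "carry_out", "payload": {
  "targets": [-1,0,0,0,0,0,0,-2,0,0,0,0,0,0,-3,0,0,0,0,0,0,-3,0,0,0,0,0,0,-3,0,0,0,0,0,0]
}}

```text
clock: 21.4
tool_pos: [0.5156, -0.1291, 0.0477]
eef_rot: [1.879, -2.517, 0.001]
force: [0.2, -7.6, 1.6]
gripper_width: 0.0001
```

Emit:
{"api": "carry_out", "payload": {
  "targets": [-1,0,0,0,0,0,0,-2,0,0,0,0,0,0,-2,0,0,0,0,0,0,-2,0,0,0,0,0,0]
}}

```text
clock: 21.8
tool_pos: [0.5157, -0.1283, 0.0477]
eef_rot: [1.878, -2.515, 0.001]
force: [-0.8, -12.5, 0.7]
gripper_width: 0.0005
```

```bash
python3 - <<'E'
from h import *
where()
E
```

```text
t 21.80 cradle x 0.3 y -123.7 z 47.7 toolx -106.51 tilt 0.16 F [ -0.8 -12.5   0.7] w 0.0005
```

Emit:
{"api": "carry_out", "payload": {
  "targets": [-1,0,0,0,0,0,0,-2,0,0,0,0,0,0,-2.5,0,0,0,0,0,0,-2.5,0,0,0,0,0,0,-2.5,0,0,0,0,0,0,-2.5,0,0,0,0,0,0]
}}

```text
clock: 22.4
tool_pos: [0.5157, -0.1282, 0.0477]
eef_rot: [1.876, -2.513, 0.003]
force: [-0.6, -23.6, 1.1]
gripper_width: 0.0004
```

```bash
python3 - <<'E'
from h import *
where();e=cam("scene");d=cam("side")
f=lambda c,u,v,w,h,k:cv2.resize(c["pixels"][v:v+h,u:u+w,::-1],None,fx=k,fy=k,interpolation=cv2.INTER_CUBIC)
cv2.imwrite("pics/end.png",np.hstack([f(d,260,160,130,120,3),f(e,260,160,130,120,3)]));where()
E
```

```text
t 22.40 cradle x 0.2 y -123.6 z 47.7 toolx -106.52 tilt 0.34 F [ -0.6 -23.6   1.1] w 0.0004
t 22.50 cradle x 0.2 y -123.6 z 47.7 toolx -106.52 tilt 0.33 F [ -0.6 -24.    0.8] w 0.0007
```

The viewer limit is reached, so I'll check the stack numerically: its top face in both fixed cameras.

```bash
python3 - <<'E'
from h import *
for n in("scene","side"):
    c=cam(n);m=mask(c,(20,120,90),(36,255,255));u,v=proj(c,[*(O+18*YA)/1000,.07])[0]
    L,lab,st,ce=cv2.connectedComponentsWithStats(m)
    for i in range(1,L):
        if st[i,4]>40 and np.hypot(*(ce[i]-[u,v]))<25:
            print(n,st[i],ce[i].round(1))
            k=cv2.findContours((lab==i).astype(np.uint8),0,2)[0][0][:,0]
            h=cv2.approxPolyDP(cv2.convexHull(k),1.5,True)[:,0]
            print(" hull px",h.tolist())
            print(" hull on z=.091 (cradle)",((onplane(c,h,.091)[:,:2]*1000-O)@np.c_[XA,YA]).round().tolist())
    pts=[[*(O+x*XA+y*YA)/1000,z] for z in(.091,.03) for x,y in((-25,8),(25,8),(25,28),(-25,28))]
    print(" expected box px",proj(c,pts).round().astype(int).tolist())
E
```

```text
scene [313 196  19  21 240] [321.8 204.7]
 hull px [[329, 197], [331, 200], [330, 209], [313, 216], [313, 202], [326, 196]]
 hull on z=.091 (cradle) [[26.0, 21.0], [22.0, 6.0], [-3.0, -26.0], [-58.0, -24.0], [-24.0, 27.0], [22.0, 29.0]]
 expected box px [[316, 206], [331, 199], [327, 196], [313, 202], [317, 223], [331, 216], [328, 213], [313, 219]]
side [318 189  18  25 323] [326.8 200.1]
 hull px [[319, 190], [324, 189], [335, 196], [334, 213], [318, 203]]
 hull on z=.091 (cradle) [[25.0, 23.0], [18.0, 10.0], [-25.0, 12.0], [-71.0, 65.0], [-13.0, 65.0]]
 expected box px [[336, 195], [323, 188], [318, 191], [331, 199], [336, 213], [323, 205], [318, 208], [331, 216]]
```

```bash
python3 - <<'E'
from h import *
where();print(r.sign_off())
E
```

```text
t 22.60 cradle x 0.2 y -123.6 z 47.7 toolx -106.53 tilt 0.33 F [ -1.1 -24.2   0.8] w 0.0005
the job is handed in; nothing more can be done
None
```

I stood two yellow spacers side by side in the gap, which measured about 27 mm. Then I pushed the back of the red handle with the closed gripper until the stack clamped, and handed the job in at 22.6 s while still pushing.

**Clamp:** The push was steady at about 24 N. From first contact the plunger moved about 10 mm of its 18 mm and then stopped. As the commanded push grew, the force rose from 12.5 to 24 N with no further travel. By estimate that is about 18 N beyond the spring.

**Stack:** After release, the view from above showed both spacers upright and square to the plunger. After clamping, the stack's outline in both fixed cameras matched an upright, square 20 mm stack to within a few pixels.

**Not fully settled:**
- The final state was checked by numbers only, because the 12-picture viewing limit was reached before I could look at it.
- Position readings from different camera views disagreed by 1 to 3 mm, so I set the spacers from relative measurements.
- I regripped the first spacer once and moved it 2.5 mm toward the parcel.
- I did not re-measure the parcel against its fence or the bystanders at the end. I saw no sign that anything else had been touched.

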